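# Reload the dispenser's material rack in reverse order

## Robot

A 6-joint arm with a two-finger parallel gripper is mounted at the origin on the work surface. World frame = base frame: x ahead of the robot, y to its left, z up, the work surface at z = 0. Lengths are in mm, angles in degrees, forces in N, time in s.
With the tool pointing down it reaches from about 350 to 850 mm from the base axis. Payload 8.1 kg.
Tool frame: the origin (TCP) lies midway between the tips of the shut fingers; the grasp point (between the pads) lies 19 mm behind it; z points along the fingers, y is the line along which they close (so a half turn about z gives the same grasp; the last joint's range is limited). The gripper opens to 85 mm and grips with 20 to 120 N. Pads are 22 mm wide; open, the fingers measure 114 mm over their backs; the gripper's body (76 mm by 85 mm) begins 54 mm behind the grasp point. The pads swing forward as they close: fully open they stand 13 mm farther back than shut.
Start: joints at [69.763, 7.471, 85.268, -0, 87.261, -4.893], TCP at [158.744, 578.624, 231.292] pointing down, gripper open.
Joint ranges: [-169.43, 169.43], [-51.17, 129.36], [1.28, 143.12], [-76.62, 256.62], [0, 156.53], [-152.29, 152.29]. Speed limits (degrees/s): [136.94, 136.94, 159.86, 180, 180, 180].

## Interface

Orientations are given as [roll, pitch, yaw] about the fixed x, y, z axes, in that order (R = Rz(yaw) Ry(pitch) Rx(roll)).
In Python, from bench import r gives the robot as it stands.
- The arm moves only by the tool apply_moves, never from a script. Its argument "steps" is a list of rows, each a list of 7 numbers: the opening, from -1 (shut) to 1 (fully open), then the shift along the tool's x, y, z in mm, then the turn, a rotation vector about the tool's x, y, z in units of 5 degrees (1.0 is 5 degrees). A call has exactly 8 rows; each row shifts and turns the commanded pose from where the row before left it, along the tool's axes as they then stand; what a row does not reach is not made up. A row lasts 1/10 s, in which the tool goes at most 50 mm and 8.59 degrees, less where a joint would pass 70% of its speed; a pose out of reach is approached as far as the arm can. A call is refused whole if a number of a shift passes 50 or a number of a turn 1, either way. A call with a gripper value outside its range is refused whole. The fingers move at their own pace and stop on an object; "squeeze" is the grip in N (left out, the last holds). Time passes only in rows, so rows that do not move let the fingers close, or fill a call up. It gives the time, the measured TCP pose, the force, the opening and the grip force at its end, in the units of the state.
- r.sense(): the state, without advancing time (a new reading comes with each control period).
- r.snapshot(name): name is "scene" or "top"; returns a dict with "color" (400x640x3 uint8, blue, green, red), "depth" (400x640 float32, mm along the optical axis (not along the pixel's ray), 0 where there is no reading), "mtx" (3x3 intrinsics, pixels), "T" (4x4, takes a point from camera to world coordinates). Camera axes: x right, y down, z forward; pixel columns grow to the right and rows downward; lengths in mm; the calibration is good to about 2 mm. A picture is of the moment at which its call begins.
- r.hand_in(): hands the job in; it is judged then, once.
The state is a dict: "time": time; "joint_pos": joint angles; "qd": joint speeds; "joint_efforts": joint torques, N m; "tool_pos": TCP position; "tcp_rot": TCP orientation; "ft_force": force on the tool from outside, world axes, zero at the start; "wrist_torque": the same for the moment, N m; "finger_gap": finger opening in mm; "grip_force": force on a finger pad.
Only numpy, scipy, OpenCV 4.12 (cv2) and the standard library are available. Lean on these libraries where they do the work, as an engineer would, in place of code of your own. Each camera call takes 0.05 s, during which the arm holds its last target. There are 200 camera calls.

## Task

The four material containers stand in a row in the steel prep tray, in the order they will be used, the left one first. The dispenser on the right of the bench takes from the right-hand end of its rack, so move them to the empty white rack in the reverse order: the container at the left end of the tray goes into the right-hand end pocket, the next one beside it, and so on until the one at the tray's right end stands in the left-hand end pocket. Left and right are as seen by the robot, looking away from its base; keep the containers upright, stand each flat on the floor of its own pocket, and do not knock over the wash bottle.

Things in the scene. Friction and masses are not known exactly. Their poses are not given: they have to be found in the camera images.
- jar: squat white plastic screw-cap jar, round, 48 mm diameter at the cap (47 mm below), 50 mm tall, about 0.2 kg, the widest and lowest of the four. Origin: centre of its underside; z up. It stands upright in its nest, underside 7 mm above the table
- square_bottle: translucent square bottle, 40 x 40 mm, straight sides to 56 mm height, then a round white cap of 28 mm diameter, 76 mm tall in all, about 0.11 kg; its sides are parallel to its x and y axes (and at the start, within 3 degrees, to its nest's). Origin: centre of its underside; z up. It stands upright in its nest, underside 7 mm above the table
- cartridge: dispensing cartridge standing nose up: a grey round foot flange of 44 mm diameter and 4 mm thickness, a translucent barrel of 28 mm diameter from 4 to 66 mm height, a cone to 75 mm and a thin capped tip to 90 mm, about 0.08 kg. Origin: centre of its underside; z up. It stands upright in its nest, underside 7 mm above the table
- canister: bare aluminium canister, a plain cylinder of 36 mm diameter, 74 mm tall with its flat screw lid, about 0.13 kg. Origin: centre of its underside; z up. It stands upright in its nest, underside 7 mm above the table
- nest_jar: fixed dark grey nest in the prep tray, a 62 x 62 x 4 mm plate with a round rim 9 mm high, where the jar stands at the start; it stays there when empty. Origin: centre of its underside, 3 mm above the table; the container stands 4 mm above that. x across the row (away from the robot), y along it to the left. Nests at 70 mm pitch, in any order; tray lip 11 mm above the table
- nest_square: fixed dark grey nest in the prep tray, a 62 x 62 x 4 mm plate with a square rim 9 mm high, where the square bottle stands at the start; it stays there when empty. Origin: centre of its underside, 3 mm above the table; the container stands 4 mm above that. x across the row (away from the robot), y along it to the left. Nests at 70 mm pitch, in any order; tray lip 11 mm above the table
- nest_cartridge: fixed dark grey nest in the prep tray, a 62 x 62 x 4 mm plate with a round rim 9 mm high, where the cartridge stands at the start; it stays there when empty. Origin: centre of its underside, 3 mm above the table; the container stands 4 mm above that. x across the row (away from the robot), y along it to the left. Nests at 70 mm pitch, in any order; tray lip 11 mm above the table
- nest_canister: fixed dark grey nest in the prep tray, a 62 x 62 x 4 mm plate with a round rim 9 mm high, where the canister stands at the start; it stays there when empty. Origin: centre of its underside, 3 mm above the table; the container stands 4 mm above that. x across the row (away from the robot), y along it to the left. Nests at 70 mm pitch, in any order; tray lip 11 mm above the table
- rack: fixed white steel rack, empty, 74 mm deep (x), 284 mm long (y), on the left or right of the tray, both turned up to 0.3 rad. Origin: centre of its underside, on the table. Four 66 x 66 mm pockets (dark rubber pads) centred at x = 0, y = +105, +35, -35, -105 mm; +y = left end, -y = right end. Pocket floors 10 mm, wall tops 20 mm above the table
- wash_bottle: loose wash bottle standing on the table beyond the two racks, near the middle: translucent, 52 mm diameter, cap up to 112 mm, thin bent spout up to 163 mm height reaching 48 mm to its +x side. Origin: centre of its underside
Not all that is in view belongs to the job. Leave any orange look-alike of the cartridge alone.

How it is judged (in metres and radians):
At the end, for the whole second after the job is handed in: Each container stands at rest (under 0.02 m/s, tilt under 0.12 rad) on the floor of the rack pocket that mirrors its nest's place in the tray (1st from the left -> 1st from the right, and so on), its origin within 20 mm of the pocket centre in rack x and y and within 4 mm of the floor height (x of jar in the frame of rack between -0.02 and 0.02 m and z of jar in the frame of rack between 0.006 and 0.014 m and angle between each of jar, square_bottle, cartridge, canister's own z axis and vertical below 0.12 rad and linear speed of each of jar, square_bottle, cartridge, canister below 0.02 m/s and ((y of each of nest_square, nest_cartridge, nest_canister in the frame of nest_jar below 0.035 m and y of jar in the frame of rack between -0.125 and -0.085 m) or (y of each of nest_square, nest_cartridge, nest_canister in the frame of nest_jar below 0.105 m and y of any of nest_square, nest_cartridge, nest_canister in the frame of nest_jar above 0.035 m and y of jar in the frame of rack between -0.055 and -0.015 m) or (y of each of nest_square, nest_cartridge, nest_canister in the frame of nest_jar below 0.175 m and y of any of nest_square, nest_cartridge, nest_canister in the frame of nest_jar above 0.105 m and y of jar in the frame of rack between 0.015 and 0.055 m) or (y of each of nest_square, nest_cartridge, nest_canister in the frame of nest_jar below 0.245 m and y of any of nest_square, nest_cartridge, nest_canister in the frame of nest_jar above 0.175 m and y of jar in the frame of rack between 0.085 and 0.125 m)) and x of square_bottle in the frame of rack between -0.02 and 0.02 m and z of square_bottle in the frame of rack between 0.006 and 0.014 m and ((y of each of nest_jar, nest_cartridge, nest_canister in the frame of nest_square below 0.035 m and y of square_bottle in the frame of rack between -0.125 and -0.085 m) or (y of each of nest_jar, nest_cartridge, nest_canister in the frame of nest_square below 0.105 m and y of any of nest_jar, nest_cartridge, nest_canister in the frame of nest_square above 0.035 m and y of square_bottle in the frame of rack between -0.055 and -0.015 m) or (y of each of nest_jar, nest_cartridge, nest_canister in the frame of nest_square below 0.175 m and y of any of nest_jar, nest_cartridge, nest_canister in the frame of nest_square above 0.105 m and y of square_bottle in the frame of rack between 0.015 and 0.055 m) or (y of each of nest_jar, nest_cartridge, nest_canister in the frame of nest_square below 0.245 m and y of any of nest_jar, nest_cartridge, nest_canister in the frame of nest_square above 0.175 m and y of square_bottle in the frame of rack between 0.085 and 0.125 m)) and x of cartridge in the frame of rack between -0.02 and 0.02 m and z of cartridge in the frame of rack between 0.006 and 0.014 m and ((y of each of nest_jar, nest_square, nest_canister in the frame of nest_cartridge below 0.035 m and y of cartridge in the frame of rack between -0.125 and -0.085 m) or (y of each of nest_jar, nest_square, nest_canister in the frame of nest_cartridge below 0.105 m and y of any of nest_jar, nest_square, nest_canister in the frame of nest_cartridge above 0.035 m and y of cartridge in the frame of rack between -0.055 and -0.015 m) or (y of each of nest_jar, nest_square, nest_canister in the frame of nest_cartridge below 0.175 m and y of any of nest_jar, nest_square, nest_canister in the frame of nest_cartridge above 0.105 m and y of cartridge in the frame of rack between 0.015 and 0.055 m) or (y of each of nest_jar, nest_square, nest_canister in the frame of nest_cartridge below 0.245 m and y of any of nest_jar, nest_square, nest_canister in the frame of nest_cartridge above 0.175 m and y of cartridge in the frame of rack between 0.085 and 0.125 m)) and x of canister in the frame of rack between -0.02 and 0.02 m and z of canister in the frame of rack between 0.006 and 0.014 m and ((y of each of nest_jar, nest_square, nest_cartridge in the frame of nest_canister below 0.035 m and y of canister in the frame of rack between -0.125 and -0.085 m) or (y of each of nest_jar, nest_square, nest_cartridge in the frame of nest_canister below 0.105 m and y of any of nest_jar, nest_square, nest_cartridge in the frame of nest_canister above 0.035 m and y of canister in the frame of rack between -0.055 and -0.015 m) or (y of each of nest_jar, nest_square, nest_cartridge in the frame of nest_canister below 0.175 m and y of any of nest_jar, nest_square, nest_cartridge in the frame of nest_canister above 0.105 m and y of canister in the frame of rack between 0.015 and 0.055 m) or (y of each of nest_jar, nest_square, nest_cartridge in the frame of nest_canister below 0.245 m and y of any of nest_jar, nest_square, nest_cartridge in the frame of nest_canister above 0.175 m and y of canister in the frame of rack between 0.085 and 0.125 m))); the robot touches nothing.
It fails at once if the jar is tipped by more than 45 degrees (angle between jar's own z axis and vertical above 0.785 rad).
It fails at once if the square bottle is tipped by more than 45 degrees (angle between square_bottle's own z axis and vertical above 0.785 rad).
It fails at once if the cartridge is tipped by more than 45 degrees (angle between cartridge's own z axis and vertical above 0.785 rad).
It fails at once if the canister is tipped by more than 45 degrees (angle between canister's own z axis and vertical above 0.785 rad).
It fails at once if the wash bottle is knocked over (more than 30 degrees) (angle between wash_bottle's own z axis and vertical above 0.52 rad).
It also fails if it takes over 128 s, if anything falls off the work surface, if the arm or the gripper's body presses on something with over 40 N, if the wrist force passes 120 N, or if a joint passes its speed limit or range.

## Working session

There is one attempt and no reset: what is moved stays moved. The work goes in short steps, Python scripts to look and compute and a tool call to move; the robot and the scene stay as the last step left them, time stands still between calls to the robot, and variables do not carry over. Pictures are saved under pics/ and viewed, at most 14 in all, crops included, and the job is handed in when it is done.

Besides the shell and the picture viewer there is one more tool, called after "Emit:" by a JSON object that holds its "api" and its "payload", one argument or row to a line. apply_moves: Moves the arm, as the interface text tells. Its arguments: {"type":"object","properties":{"steps":{"type":"array"},"squeeze":{"type":"number"}},"required":["steps"]}

```bash
mkdir -p pics; ls
python3 - <<'E'
from bench import r
import cv2,numpy as np
for n in("scene","top"):
    s=r.snapshot(n); cv2.imwrite(f"pics/{n}0.png",s["color"]); np.savez(f"{n}0.npz",**s)
    print(n,s["mtx"].round(1).tolist(),s["T"].round(3).tolist())
print(r.sense())
E
```

```text
pics
scene [[393.4, 0.0, 318.3], [0.0, 393.4, 200.3], [0.0, 0.0, 1.0]] [[-0.806, 0.51, -0.3, 861.116], [0.591, 0.689, -0.42, 333.792], [-0.008, -0.516, -0.857, 794.155], [0.0, 0.0, 0.0, 1.0]]
top [[492.2, 0.0, 321.1], [0.0, 492.2, 201.6], [0.0, 0.0, 1.0]] [[0.006, -0.993, 0.114, 447.088], [-1.0, -0.005, 0.009, -21.836], [-0.008, -0.114, -0.993, 1423.821], [0.0, 0.0, 0.0, 1.0]]
{'time': 0.1, 'joint_pos': array([ 6.97629643e+01,  7.51067853e+00,  8.53221344e+01, -1.44468598e-03,
        8.72623255e+01, -4.89411995e+00]), 'qd': array([-0.0149355 ,  0.05962893, -0.10572586,  0.05304406, -0.02542012,
       -0.05610054]), 'joint_efforts': array([ 9.45806642e-04, -5.70960689e+01, -5.01934147e+01, -1.72555283e-04,
        8.48721131e-03,  4.76373680e-05]), 'tool_pos': array([158.5847174 , 578.15345863, 230.359083  ]), 'tcp_rot': array([-1.79905085e+02, -6.67904237e-03,  1.64657149e+02]), 'ft_force': array([-0.47858268,  0.32573041, -0.77383691]), 'wrist_torque': array([ 0.05313123, -0.01845661, -0.04940876]), 'grip_force': 0.0, 'finger_gap': 85.64176852496483}
```

View pics/top0.png

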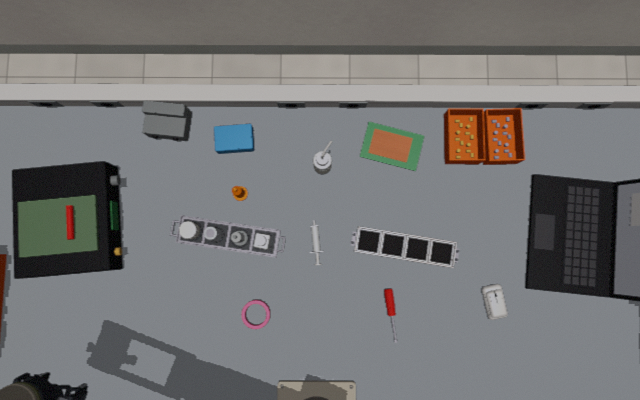

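View pics/scene0.png

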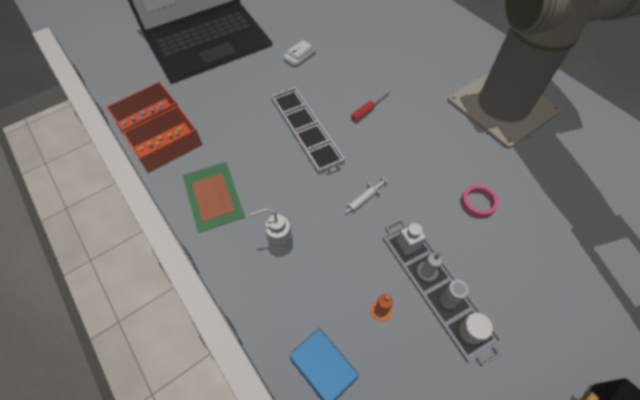

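The top view shows the tray with, left to right, jar (188,230), canister (211,233), cartridge (238,237) and square bottle (262,240). The rack is on the right at (406,247), the wash bottle at (323,158) and the orange look-alike at (239,193). The scene view agrees with this.

```bash
cat > h.py <<'E'
import cv2,numpy as np
def cloud(s):
    v,u=np.mgrid[0:400,0:640]; d=s["depth"]; K=s["mtx"]
    P=np.stack([(u-K[0,2])/K[0,0]*d,(v-K[1,2])/K[1,1]*d,d],-1)
    W=P@s["T"][:3,:3].T+s["T"][:3,3]; W[d==0]=np.nan; return W
def ray(s,uv,z):
    K=s["mtx"];T=s["T"]; d=T[:3,:3]@np.array([(uv[0]-K[0,2])/K[0,0],(uv[1]-K[1,2])/K[1,1],1])
    o=T[:3,3]; return (o+d*(z-o[2])/d[2])[:2]
E
python3 - <<'E'
from h import *
S={n:dict(np.load(f"{n}0.npz")) for n in("scene","top")}
for n,s in S.items():
    W=cloud(s)
    hi=np.nan_to_num(W[...,2])
    x,y=W[...,0],W[...,1]
    print(n,"table z",np.nanmedian(hi[(x>300)&(x<600)&(abs(y)<200)]))
    # pads in rack
    g=s["color"].max(2); box=(250,220,140,60)if 0 else None
    R=((340,220,130,60) if n=="top" else (265,80,90,100)); m=np.zeros(g.shape,np.uint8)
    m[R[1]:R[1]+R[3],R[0]:R[0]+R[2]]=(g[R[1]:R[1]+R[3],R[0]:R[0]+R[2]]<75)*255
    k,_,st,c=cv2.connectedComponentsWithStats(m)
    pts=[]
    for i in range(1,k):
        if st[i,4]>80: pts.append(ray(s,c[i],10)); print(" pad",c[i].round(1),st[i,4],pts[-1].round(1))
    # tall things
    m=((hi>35)&(hi<180)&(x>250)&(x<700)&(y>-100)&(y<500)).astype(np.uint8)
    k,l,st,c=cv2.connectedComponentsWithStats(m)
    for i in range(1,k):
        if st[i,4]>15:
            q=W[l==i]; zt=np.percentile(q[:,2],95); t=q[q[:,2]>zt-6]
            print(" tall",c[i].round(1),st[i,4],"ztop",zt.round(0),"mid top",((t.min(0)+t.max(0))/2).round(0)[:2],"ext",np.ptp(t,0).round(0)[:2],"z5",np.percentile(q[:,2],5).round(0))
t=S["top"]["color"]
a=cv2.resize(t[205:265,165:295],None,fx=6,fy=6,interpolation=cv2.INTER_CUBIC)
b=cv2.resize(S["scene"]["color"][215:365,375:505],None,fx=4,fy=4,interpolation=cv2.INTER_CUBIC)
cv2.imwrite("pics/c1.png",a); cv2.imwrite("pics/c2.png",b)
E
```

```text
scene table z 0.4254871457421814
 pad [288.3 101.2] 219 [ 465.5 -355.8]
 pad [299.4 118.3] 249 [ 476.8 -286. ]
 pad [311.4 136.4] 280 [ 487.4 -216.5]
 pad [324.2 155.7] 324 [ 498.2 -146.8]
 tall [288.3 225.3] 40 ztop 93.0 mid top [696.  -8.] ext [ 7. 25.] z5 56.0
 tall [412. 236.] 488 ztop 84.0 mid top [496. 156.] ext [27. 27.] z5 40.0
 tall [432.8 262.4] 270 ztop 96.0 mid top [506. 225.] ext [9. 8.] z5 40.0
 tall [455.6 292. ] 476 ztop 83.0 mid top [514. 294.] ext [35. 35.] z5 42.0
 tall [384.4 302.9] 243 ztop 89.0 mid top [635. 228.] ext [7. 8.] z5 39.0
 tall [477.5 326.9] 668 ztop 59.0 mid top [525. 363.] ext [49. 48.] z5 43.0
top table z 0.1512890419503492
 pad [368.2 240.8] 365 [ 497.6 -144.7]
 pad [392.5 244.7] 367 [ 486.9 -214. ]
 pad [416.8 248.7] 373 [ 475.9 -283.2]
 pad [441.1 252.6] 372 [ 465.3 -352.2]
 tall [322.4 168.5] 84 ztop 94.0 mid top [696. -14.] ext [ 7. 33.] z5 41.0
 tall [237.2 190.8] 99 ztop 87.0 mid top [634. 227.] ext [6. 6.] z5 40.0
 tall [188.3 229.6] 262 ztop 61.0 mid top [524. 361.] ext [48. 48.] z5 46.0
 tall [211.9 233.1] 174 ztop 84.0 mid top [514. 292.] ext [33. 36.] z5 46.0
 tall [237.  236.9] 102 ztop 95.0 mid top [505. 224.] ext [6. 9.] z5 41.0
 tall [262.2 240.7] 218 ztop 85.0 mid top [494. 155.] ext [25. 25.] z5 51.0
```

View pics/c1.png

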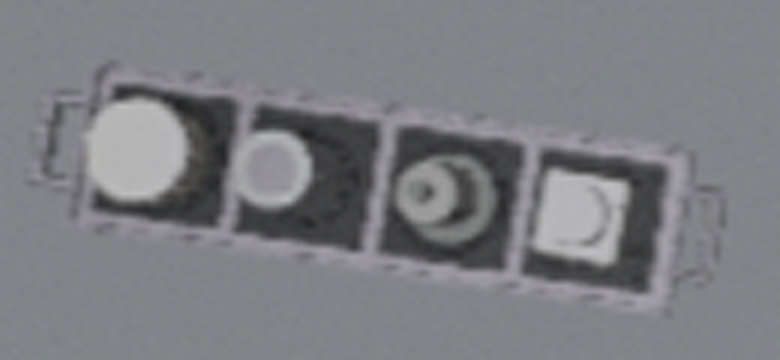

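View pics/c2.png

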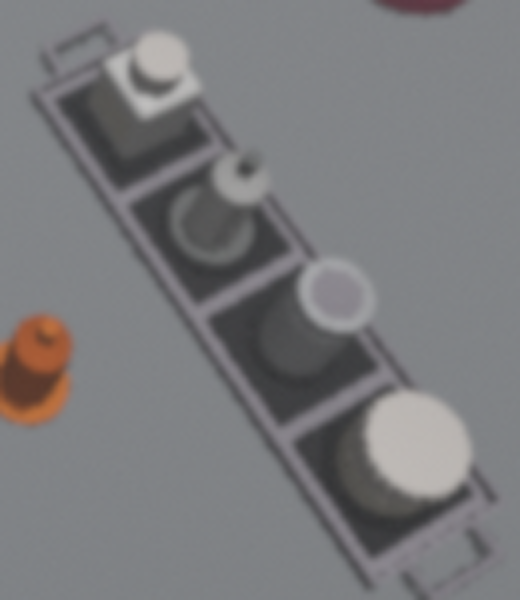

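Jar, canister, cartridge and square bottle are confirmed left to right. Both views agree within about 2 mm, and the 70 mm pitch and heights match. First I turn the tool by +82.8° about its z (to yaw 81.9, closing across the row).

Emit:
{"api": "apply_moves", "payload": {
  "steps": [
    [1,0,0,0,0,0,1],
    [1,0,0,0,0,0,1],
    [1,0,0,0,0,0,1],
    [1,0,0,0,0,0,1],
    [1,0,0,0,0,0,1],
    [1,0,0,0,0,0,1],
    [1,0,0,0,0,0,1],
    [1,0,0,0,0,0,1]
  ],
  "squeeze": 50
}}

```text
time: 0.9
tool_pos: [158.6, 578.3, 230.6]
tcp_rot: [-179.9, 0.0, 124.5]
ft_force: [-0.6, 1.1, -0.8]
finger_gap: 85.3
grip_force: 0.0
```

Emit:
{"api": "apply_moves", "payload": {
  "steps": [
    [1,0,0,0,0,0,1],
    [1,0,0,0,0,0,1],
    [1,0,0,0,0,0,1],
    [1,0,0,0,0,0,1],
    [1,0,0,0,0,0,1],
    [1,0,0,0,0,0,1],
    [1,0,0,0,0,0,1],
    [1,0,0,0,0,0,0.55]
  ]
}}

```text
time: 1.7
tool_pos: [158.6, 578.3, 230.6]
tcp_rot: [-180.0, 0.1, 86.7]
ft_force: [0.9, -0.7, 0.1]
finger_gap: 85.4
grip_force: 0.0
```

Emit:
{"api": "apply_moves", "payload": {
  "steps": [
    [1,-10,25,0,0,0,1],
    [1,-10,25,0,0,0,0],
    [1,-10,25,0,0,0,0],
    [1,-10,25,0,0,0,0],
    [1,-10,25,0,0,0,0],
    [1,-10,25,0,0,0,0],
    [1,-10,25,0,0,0,0],
    [1,-10,25,0,0,0,0]
  ]
}}

```text
time: 2.5
tool_pos: [347.3, 472.5, 230.8]
tcp_rot: [-180.0, 0.0, 81.9]
ft_force: [0.8, -0.5, 0.1]
finger_gap: 85.2
grip_force: 0.0
```

Emit:
{"api": "apply_moves", "payload": {
  "steps": [
    [1,-12,26,0,0,0,0],
    [1,-12,26,0,0,0,0],
    [1,-12,26,0,0,0,0],
    [1,-12,26,0,0,0,0],
    [1,-12,26,0,0,0,0],
    [1,-12,26,0,0,0,0],
    [1,-8,24,0,0,0,0],
    [1,-4,11,0,0,0,0]
  ]
}}

```text
time: 3.3
tool_pos: [525.2, 361.8, 230.5]
tcp_rot: [-180.0, 0.1, 81.8]
ft_force: [-0.1, 0.9, -0.2]
finger_gap: 85.4
grip_force: 0.0
```

Emit:
{"api": "apply_moves", "payload": {
  "steps": [
    [1,0,0,0,0,0,0],
    [1,0,0,30,0,0,0],
    [1,0,0,30,0,0,0],
    [1,0,0,30,0,0,0],
    [1,0,0,20,0,0,0],
    [1,0,0,0,0,0,0],
    [1,0,0,0,0,0,0],
    [1,0,0,0,0,0,0]
  ]
}}

```text
time: 4.1
tool_pos: [524.4, 364.4, 123.5]
tcp_rot: [179.9, -0.1, 81.9]
ft_force: [1.0, 0.1, 0.3]
finger_gap: 85.4
grip_force: 0.0
```

Run:
```python
from bench import r
import cv2
s=r.snapshot("top"); a=s["color"][180:280,150:310]
b=r.snapshot("scene")["color"][170:370,340:540]
a=cv2.resize(a,(640,400)); b=cv2.resize(b,(0,0),fx=2.5,fy=2.5)
cv2.imwrite("pics/d1.png",b); print(r.sense()["tool_pos"],r.sense()["tcp_rot"])
```

```text
[524.71029362 364.16611258 123.49260713] [ 1.79857005e+02 -1.17463875e-01  8.19253331e+01]
```

View pics/d1.png

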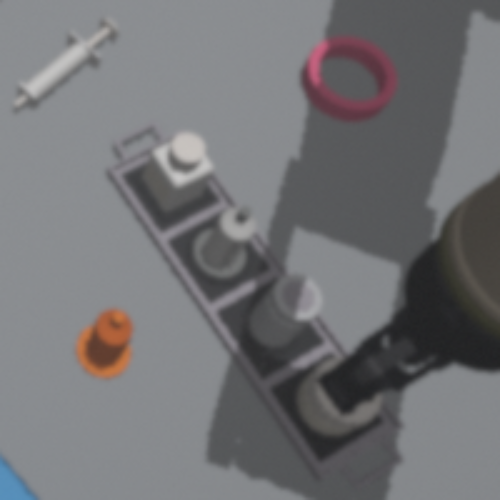

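The gripper is over the jar at crop (335,395), fingers straddling it across the row. I descend with a small y correction.

Emit:
{"api": "apply_moves", "payload": {
  "steps": [
    [1,-2,0,15,0,0,0],
    [1,0,0,16,0,0,0],
    [1,0,0,16,0,0,0],
    [1,0,0,16,0,0,0],
    [1,0,0,16,0,0,0],
    [1,0,0,15,0,0,0],
    [1,0,0,5,0,0,0],
    [1,0,0,0,0,0,0]
  ]
}}

```text
time: 5.0
tool_pos: [522.8, 360.9, 20.8]
tcp_rot: [-179.9, 0.1, 81.9]
ft_force: [0.3, -0.7, 0.2]
finger_gap: 85.3
grip_force: 0.0
```

Emit:
{"api": "apply_moves", "payload": {
  "steps": [
    [-1,0,0,0,0,0,0],
    [-1,0,0,0,0,0,0],
    [-1,0,0,0,0,0,0],
    [-1,0,0,0,0,0,0],
    [-1,0,0,0,0,0,0],
    [-1,0,0,0,0,0,0],
    [-1,0,0,0,0,0,0],
    [-1,0,0,0,0,0,0]
  ]
}}

```text
time: 5.8
tool_pos: [524.5, 361.9, 23.7]
tcp_rot: [179.9, -0.1, 81.9]
ft_force: [-0.3, 0.0, 5.4]
finger_gap: 46.7
grip_force: 51.6
```

Emit:
{"api": "apply_moves", "payload": {
  "steps": [
    [-1,0,0,-5,0,0,0],
    [-1,0,0,-10,0,0,0],
    [-1,0,0,-20,0,0,0],
    [-1,0,0,-25,0,0,0],
    [-1,0,0,-25,0,0,0],
    [-1,0,0,-25,0,0,0],
    [-1,0,0,-15,0,0,0],
    [-1,0,0,-5,0,0,0]
  ]
}}

```text
time: 6.6
tool_pos: [524.5, 361.9, 154.9]
tcp_rot: [179.8, -0.1, 81.9]
ft_force: [0.8, -0.1, -1.7]
finger_gap: 46.6
grip_force: 51.5
```

Emit:
{"api": "apply_moves", "payload": {
  "steps": [
    [-1,-15,1,0,0,0,0],
    [-1,-25,2,0,0,0,0],
    [-1,-35,2,0,0,0,0],
    [-1,-35,2,0,0,0,0],
    [-1,-35,2,0,0,0,0],
    [-1,-35,2,0,0,0,0],
    [-1,-35,2,0,0,0,0],
    [-1,-35,2,0,0,0,0]
  ]
}}

```text
time: 7.4
tool_pos: [501.3, 109.4, 150.2]
tcp_rot: [-179.8, 0.1, 81.9]
ft_force: [0.3, -0.7, -1.5]
finger_gap: 46.7
grip_force: 51.6
```

Emit:
{"api": "apply_moves", "payload": {
  "steps": [
    [-1,-35,2,0,0,0,0],
    [-1,-35,2,0,0,0,0],
    [-1,-35,2,0,0,0,0],
    [-1,-35,2,0,0,0,0],
    [-1,-35,2,0,0,0,0],
    [-1,-35,2,0,0,0,0],
    [-1,-35,2,0,0,0,0],
    [-1,-35,2,0,0,0,0]
  ]
}}

```text
time: 8.2
tool_pos: [477.5, -169.2, 150.3]
tcp_rot: [-179.8, -0.0, 81.9]
ft_force: [0.5, -0.4, -0.9]
finger_gap: 46.6
grip_force: 51.6
```

Emit:
{"api": "apply_moves", "payload": {
  "steps": [
    [-1,-35,2,0,0,0,0],
    [-1,-35,2,0,0,0,0],
    [-1,-35,2,0,0,0,0],
    [-1,-30,2,0,0,0,0.2],
    [-1,-20,2,0,0,0,0],
    [-1,-10,1,0,0,0,0],
    [-1,-5,0,0,0,0,0],
    [-1,0,0,0,0,0,0]
  ]
}}

```text
time: 9.0
tool_pos: [465.8, -337.1, 151.8]
tcp_rot: [-180.0, -0.0, 80.9]
ft_force: [-0.8, 0.1, -1.1]
finger_gap: 46.6
grip_force: 51.6
```

Emit:
{"api": "apply_moves", "payload": {
  "steps": [
    [-1,-8,1,0,0,0,0],
    [-1,-9,1,5,0,0,0],
    [-1,0,0,15,0,0,0],
    [-1,0,0,20,0,0,0],
    [-1,0,0,20,0,0,0],
    [-1,0,0,15,0,0,0],
    [-1,0,0,5,0,0,0],
    [-1,0,0,0,0,0,0]
  ]
}}

```text
time: 9.8
tool_pos: [464.6, -354.0, 70.9]
tcp_rot: [-179.9, -0.1, 80.9]
ft_force: [0.5, -0.5, -1.7]
finger_gap: 46.9
grip_force: 51.6
```

Run:
```python
from bench import r
import cv2,numpy as np
a=r.snapshot("top")["color"][210:290,330:470]
b=r.snapshot("scene")["color"][60:200,230:380]
a=cv2.resize(a,(600,343)); b=cv2.resize(b,(600,560))
cv2.imwrite("pics/d2.png",b)
q=[]
for i in range(6):
    q.append(r.sense()["tool_pos"]); r.snapshot("top")
print(np.round(q,1))
```

```text
[[ 465.7 -355.    73. ]
 [ 465.9 -355.3   73.4]
 [ 466.  -355.4   73.7]
 [ 466.  -355.3   73.6]
 [ 465.9 -355.2   73.4]
 [ 465.7 -355.1   73.3]]
```

View pics/d2.png

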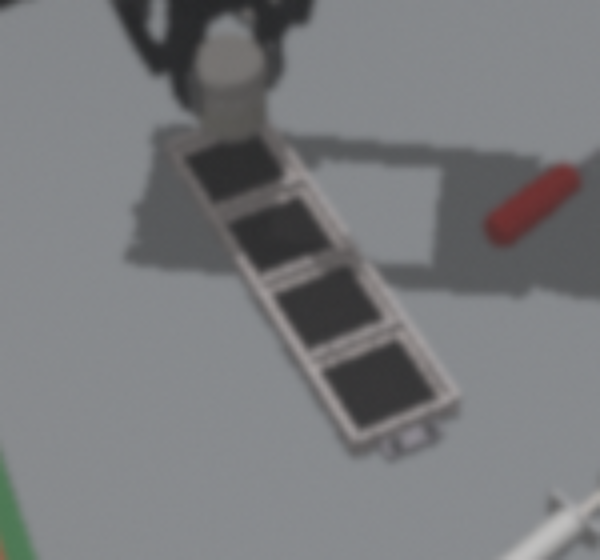

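The jar is held upright over the right-end pocket (crop (232,150)). I lower it gently.

Emit:
{"api": "apply_moves", "payload": {
  "steps": [
    [-1,0,0,8,0,0,0],
    [-1,0,0,10,0,0,0],
    [-1,0,0,9,0,0,0],
    [-1,0,0,7,0,0,0],
    [-1,0,0,5,0,0,0],
    [-1,0,0,4,0,0,0],
    [-1,0,0,2,0,0,0],
    [-1,0,0,0,0,0,0]
  ]
}}

```text
time: 11.0
tool_pos: [465.3, -354.8, 27.3]
tcp_rot: [180.0, 0.0, 80.9]
ft_force: [-0.5, -0.4, -1.4]
finger_gap: 46.7
grip_force: 51.8
```

Emit:
{"api": "apply_moves", "payload": {
  "steps": [
    [-1,0,0,1,0,0,0],
    [-1,0,0,0,0,0,0],
    [-0.2,0,0,0,0,0,0],
    [0.3,0,0,0,0,0,0],
    [0.6,0,0,0,0,0,0],
    [1,0,0,0,0,0,0],
    [1,0,0,0,0,0,0],
    [1,0,0,0,0,0,0]
  ]
}}

```text
time: 11.8
tool_pos: [465.3, -354.7, 26.3]
tcp_rot: [180.0, 0.0, 80.9]
ft_force: [-0.1, 0.7, -1.2]
finger_gap: 85.4
grip_force: 0.0
```

Emit:
{"api": "apply_moves", "payload": {
  "steps": [
    [1,0,0,-5,0,0,0],
    [1,0,0,-20,0,0,0],
    [1,0,0,-25,0,0,0],
    [1,0,0,-25,0,0,0],
    [1,0,0,-25,0,0,0],
    [1,0,0,-25,0,0,0],
    [1,0,0,-5,0,0,0],
    [1,0,0,0,0,0,0]
  ]
}}

```text
time: 12.6
tool_pos: [465.9, -355.3, 157.7]
tcp_rot: [179.9, 0.1, 80.9]
ft_force: [0.2, 0.8, 0.2]
finger_gap: 85.6
grip_force: 0.0
```

Emit:
{"api": "apply_moves", "payload": {
  "steps": [
    [1,20,-2,0,0,0,0],
    [1,35,-3,0,0,0,0],
    [1,40,-3,0,0,0,0],
    [1,40,-3,0,0,0,0],
    [1,40,-3,0,0,0,0],
    [1,40,-4,0,0,0,0],
    [1,40,-4,0,0,0,0],
    [1,40,-4,0,0,0,0]
  ]
}}

```text
time: 13.4
tool_pos: [485.0, -57.5, 154.4]
tcp_rot: [-179.8, -0.0, 80.9]
ft_force: [1.3, -0.5, 0.4]
finger_gap: 85.6
grip_force: 0.0
```

Emit:
{"api": "apply_moves", "payload": {
  "steps": [
    [1,40,-4,0,0,0,0],
    [1,40,-4,0,0,0,0],
    [1,40,-4,0,0,0,0],
    [1,40,-4,0,0,0,0],
    [1,40,-4,0,0,0,0],
    [1,40,-4,0,0,0,0],
    [1,40,-4,0,0,0,0],
    [1,40,0,0,0,0,0]
  ]
}}

```text
time: 14.2
tool_pos: [507.7, 262.5, 154.1]
tcp_rot: [-179.9, 0.1, 80.9]
ft_force: [1.4, -0.6, 0.3]
finger_gap: 85.4
grip_force: 0.0
```

Emit:
{"api": "apply_moves", "payload": {
  "steps": [
    [1,20,0,0,0,0,-0.2],
    [1,10,0,0,0,0,0],
    [1,5,0,0,0,0,0],
    [1,0,0,0,0,0,0],
    [1,0,0,0,0,0,0],
    [1,0,0,0,0,0,0],
    [1,0,0,0,0,0,0],
    [1,0,0,0,0,0,0]
  ]
}}

```text
time: 15.0
tool_pos: [514.6, 295.2, 156.5]
tcp_rot: [180.0, -0.0, 81.9]
ft_force: [-0.3, 0.4, 0.4]
finger_gap: 85.5
grip_force: 0.0
```

Emit:
{"api": "apply_moves", "payload": {
  "steps": [
    [1,-2,0,10,0,0,0],
    [1,0,0,20,0,0,0],
    [1,0,0,22,0,0,0],
    [1,0,0,22,0,0,0],
    [1,0,0,22,0,0,0],
    [1,0,0,18,0,0,0],
    [1,0,0,10,0,0,0],
    [1,0,0,3,0,0,0]
  ]
}}

```text
time: 15.8
tool_pos: [512.9, 293.1, 27.4]
tcp_rot: [-179.9, 0.1, 81.9]
ft_force: [0.2, -0.1, 0.1]
finger_gap: 85.1
grip_force: 0.0
```

Emit:
{"api": "apply_moves", "payload": {
  "steps": [
    [1,0,0,0,0,0,0],
    [-1,0,0,0,0,0,0],
    [-1,0,0,0,0,0,0],
    [-1,0,0,0,0,0,0],
    [-1,0,0,0,0,0,0],
    [-1,0,0,0,0,0,0],
    [-1,0,0,0,0,0,0],
    [-1,0,0,0,0,0,0]
  ]
}}

```text
time: 16.6
tool_pos: [514.8, 294.0, 30.2]
tcp_rot: [179.9, -0.0, 81.9]
ft_force: [-0.8, -0.3, 6.0]
finger_gap: 34.8
grip_force: 49.9
```

Emit:
{"api": "apply_moves", "payload": {
  "steps": [
    [-1,0,0,-5,0,0,0],
    [-1,0,0,-10,0,0,0],
    [-1,0,0,-20,0,0,0],
    [-1,0,0,-25,0,0,0],
    [-1,0,0,-25,0,0,0],
    [-1,0,0,-25,0,0,0],
    [-1,0,0,-15,0,0,0],
    [-1,0,0,-5,0,0,0]
  ]
}}

```text
time: 17.4
tool_pos: [515.2, 294.2, 161.8]
tcp_rot: [179.8, -0.1, 81.9]
ft_force: [0.6, -0.6, -0.4]
finger_gap: 34.6
grip_force: 49.9
```

Emit:
{"api": "apply_moves", "payload": {
  "steps": [
    [-1,-15,2,0,0,0,0],
    [-1,-25,2,0,0,0,0],
    [-1,-35,2,0,0,0,0],
    [-1,-35,3,0,0,0,0],
    [-1,-35,2,0,0,0,0],
    [-1,-35,3,0,0,0,0],
    [-1,-35,2,0,0,0,0],
    [-1,-35,3,0,0,0,0]
  ]
}}

```text
time: 18.2
tool_pos: [496.0, 41.5, 157.4]
tcp_rot: [-179.8, 0.0, 81.9]
ft_force: [0.5, -0.3, -0.3]
finger_gap: 35.0
grip_force: 49.9
```

Emit:
{"api": "apply_moves", "payload": {
  "steps": [
    [-1,-35,2,0,0,0,0],
    [-1,-35,3,0,0,0,0],
    [-1,-35,2,0,0,0,0],
    [-1,-35,3,0,0,0,0],
    [-1,-35,2,0,0,0,0],
    [-1,-35,3,0,0,0,0],
    [-1,-35,2,0,0,0,0],
    [-1,-35,3,0,0,0,0]
  ]
}}

```text
time: 19.0
tool_pos: [476.1, -237.8, 157.3]
tcp_rot: [-179.8, -0.1, 81.9]
ft_force: [1.2, -0.1, -1.1]
finger_gap: 34.5
grip_force: 49.9
```

Emit:
{"api": "apply_moves", "payload": {
  "steps": [
    [-1,-25,3,0,0,0,0.2],
    [-1,-15,2,0,0,0,0],
    [-1,-8,0,0,0,0,0],
    [-1,0,0,0,0,0,0],
    [-1,0,0,0,0,0,0],
    [-1,0,0,0,0,0,0],
    [-1,0,0,0,0,0,0],
    [-1,0,0,0,0,0,0]
  ]
}}

```text
time: 19.8
tool_pos: [476.2, -284.1, 159.5]
tcp_rot: [180.0, 0.0, 81.0]
ft_force: [-0.5, 0.3, -1.3]
finger_gap: 34.5
grip_force: 50.0
```

Emit:
{"api": "apply_moves", "payload": {
  "steps": [
    [-1,0,0,5,0,0,0],
    [-1,0,0,15,0,0,0],
    [-1,0,0,20,0,0,0],
    [-1,0,0,20,0,0,0],
    [-1,0,0,20,0,0,0],
    [-1,0,0,15,0,0,0],
    [-1,0,0,5,0,0,0],
    [-1,0,0,0,0,0,0]
  ]
}}

```text
time: 20.6
tool_pos: [475.2, -284.2, 58.0]
tcp_rot: [-179.9, -0.1, 80.9]
ft_force: [-0.1, 0.6, -0.3]
finger_gap: 35.1
grip_force: 50.0
```

Emit:
{"api": "apply_moves", "payload": {
  "steps": [
    [-1,0,0,4,0,0,0],
    [-1,0,0,6,0,0,0],
    [-1,0,0,6,0,0,0],
    [-1,0,0,4,0,0,0],
    [-1,0,0,3,0,0,0],
    [-1,0,0,2,0,0,0],
    [-1,0,0,0,0,0,0],
    [-1,0,0,0,0,0,0]
  ]
}}

```text
time: 21.4
tool_pos: [476.0, -284.7, 34.4]
tcp_rot: [180.0, 0.0, 80.9]
ft_force: [-0.2, 0.4, -2.2]
finger_gap: 35.0
grip_force: 50.0
```

Emit:
{"api": "apply_moves", "payload": {
  "steps": [
    [-1,0,0,1,0,0,0],
    [-1,0,0,0,0,0,0],
    [-0.4,0,0,0,0,0,0],
    [0.2,0,0,0,0,0,0],
    [0.6,0,0,0,0,0,0],
    [1,0,0,0,0,0,0],
    [1,0,0,0,0,0,0],
    [1,0,0,0,0,0,0]
  ]
}}

```text
time: 22.2
tool_pos: [475.9, -284.7, 33.3]
tcp_rot: [180.0, 0.0, 80.9]
ft_force: [-0.9, 0.4, 0.1]
finger_gap: 85.3
grip_force: 0.0
```

Emit:
{"api": "apply_moves", "payload": {
  "steps": [
    [1,0,0,-5,0,0,0],
    [1,0,0,-20,0,0,0],
    [1,0,0,-25,0,0,0],
    [1,0,0,-25,0,0,0],
    [1,0,0,-25,0,0,0],
    [1,0,0,-25,0,0,0],
    [1,0,0,-5,0,0,0],
    [1,0,0,0,0,0,0]
  ]
}}

```text
time: 23.0
tool_pos: [476.6, -285.2, 164.6]
tcp_rot: [179.9, 0.1, 80.9]
ft_force: [-0.4, -0.0, 0.1]
finger_gap: 85.5
grip_force: 0.0
```

Run:
```python
from bench import r
import cv2
b=r.snapshot("scene")["color"][60:200,230:380]
cv2.imwrite("pics/d3.png",cv2.resize(b,(600,560))); print(r.sense()["tool_pos"])
```

```text
[ 475.88235129 -284.67484447  163.05159419]
```

View pics/d3.png

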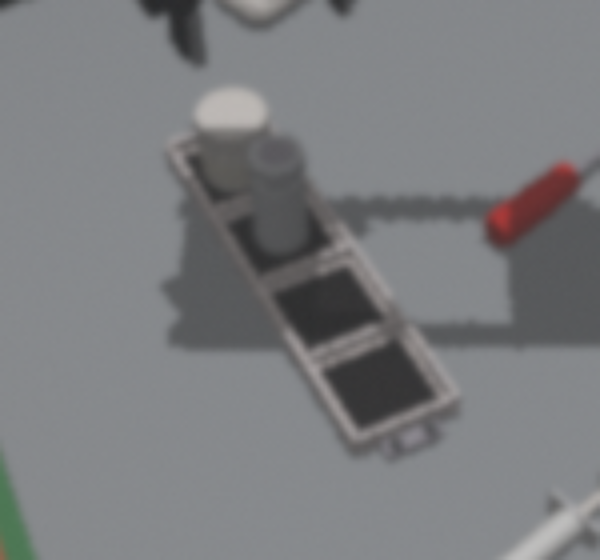

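Jar (232,150) and canister (278,205) stand upright in the two right-hand pockets. Next is the cartridge.

Emit:
{"api": "apply_moves", "payload": {
  "steps": [
    [1,20,-2,0,0,0,0],
    [1,35,-3,0,0,0,0],
    [1,40,-4,0,0,0,0],
    [1,40,-4,0,0,0,0],
    [1,40,-4,0,0,0,0],
    [1,40,-4,0,0,0,0],
    [1,40,-4,0,0,0,0],
    [1,40,-4,0,0,0,0]
  ]
}}

```text
time: 23.85
tool_pos: [492.6, 12.9, 161.3]
tcp_rot: [-179.8, 0.0, 80.9]
ft_force: [1.3, -0.7, -0.0]
finger_gap: 85.5
grip_force: 0.0
```

Emit:
{"api": "apply_moves", "payload": {
  "steps": [
    [1,40,-4,0,0,0,0],
    [1,40,-4,0,0,0,0],
    [1,40,-4,0,0,0,0],
    [1,40,-4,0,0,0,0],
    [1,30,-4,0,0,0,0],
    [1,15,-2,0,0,0,0],
    [1,7,0,0,0,0,-0.2],
    [1,0,0,0,0,0,0]
  ]
}}

```text
time: 24.65
tool_pos: [505.3, 223.9, 162.2]
tcp_rot: [-179.9, 0.1, 82.0]
ft_force: [-0.0, -0.7, -0.9]
finger_gap: 85.3
grip_force: 0.0
```

Emit:
{"api": "apply_moves", "payload": {
  "steps": [
    [1,0,0,0,0,0,0],
    [1,0,0,0,0,0,0],
    [1,0,0,0,0,0,0],
    [1,0,0,0,0,0,0],
    [1,0,0,0,0,0,0],
    [1,0,0,0,0,0,0],
    [1,0,0,0,0,0,0],
    [1,0,0,0,0,0,0]
  ]
}}

```text
time: 25.45
tool_pos: [505.7, 224.1, 163.3]
tcp_rot: [-180.0, -0.0, 81.9]
ft_force: [0.4, 0.1, -0.4]
finger_gap: 85.6
grip_force: 0.0
```

Emit:
{"api": "apply_moves", "payload": {
  "steps": [
    [1,0,0,10,0,0,0],
    [1,0,0,20,0,0,0],
    [1,0,0,22,0,0,0],
    [1,0,0,22,0,0,0],
    [1,0,0,22,0,0,0],
    [1,0,0,18,0,0,0],
    [1,0,0,10,0,0,0],
    [1,0,0,5,0,0,0]
  ],
  "squeeze": 40
}}

```text
time: 26.25
tool_pos: [504.7, 223.7, 32.7]
tcp_rot: [-179.9, 0.1, 81.9]
ft_force: [-1.1, -0.1, 0.3]
finger_gap: 85.4
grip_force: 0.0
```

Emit:
{"api": "apply_moves", "payload": {
  "steps": [
    [1,0,0,0,0,0,0],
    [-1,0,0,0,0,0,0],
    [-1,0,0,0,0,0,0],
    [-1,0,0,0,0,0,0],
    [-1,0,0,0,0,0,0],
    [-1,0,0,0,0,0,0],
    [-1,0,0,0,0,0,0],
    [-1,0,0,0,0,0,0]
  ]
}}

```text
time: 27.05
tool_pos: [506.3, 224.2, 35.0]
tcp_rot: [179.9, -0.0, 81.9]
ft_force: [-1.0, -0.0, 6.0]
finger_gap: 27.5
grip_force: 39.4
```

Emit:
{"api": "apply_moves", "payload": {
  "steps": [
    [-1,0,0,-5,0,0,0],
    [-1,0,0,-10,0,0,0],
    [-1,0,0,-20,0,0,0],
    [-1,0,0,-25,0,0,0],
    [-1,0,0,-25,0,0,0],
    [-1,0,0,-25,0,0,0],
    [-1,0,0,-15,0,0,0],
    [-1,0,0,-5,0,0,0]
  ]
}}

```text
time: 27.85
tool_pos: [506.8, 224.4, 166.7]
tcp_rot: [179.8, -0.1, 81.9]
ft_force: [0.1, 0.2, -0.3]
finger_gap: 27.1
grip_force: 39.4
```

Emit:
{"api": "apply_moves", "payload": {
  "steps": [
    [-1,-15,2,0,0,0,0],
    [-1,-25,3,0,0,0,0],
    [-1,-35,3,0,0,0,0],
    [-1,-35,3,0,0,0,0],
    [-1,-35,3,0,0,0,0],
    [-1,-35,3,0,0,0,0],
    [-1,-35,3,0,0,0,0],
    [-1,-35,3,0,0,0,0]
  ]
}}

```text
time: 28.65
tool_pos: [491.6, -28.7, 162.4]
tcp_rot: [-179.8, 0.0, 81.9]
ft_force: [0.3, 0.7, -1.4]
finger_gap: 27.0
grip_force: 39.4
```

Emit:
{"api": "apply_moves", "payload": {
  "steps": [
    [-1,-35,3,0,0,0,0],
    [-1,-35,3,0,0,0,0],
    [-1,-35,3,0,0,0,0],
    [-1,-35,3,0,0,0,0],
    [-1,-25,3,0,0,0,0],
    [-1,-15,3,0,0,0,0.2],
    [-1,-8,2,0,0,0,0],
    [-1,0,0,0,0,0,0]
  ]
}}

```text
time: 29.45
tool_pos: [486.0, -216.0, 163.5]
tcp_rot: [-179.9, -0.0, 80.8]
ft_force: [-0.1, -0.1, -1.5]
finger_gap: 27.0
grip_force: 39.4
```

Emit:
{"api": "apply_moves", "payload": {
  "steps": [
    [-1,0,0,0,0,0,0],
    [-1,0,0,0,0,0,0],
    [-1,0,0,0,0,0,0],
    [-1,0,0,0,0,0,0],
    [-1,0,0,0,0,0,0],
    [-1,0,0,0,0,0,0],
    [-1,0,0,0,0,0,0],
    [-1,0,0,0,0,0,0]
  ]
}}

```text
time: 30.25
tool_pos: [486.4, -215.7, 164.3]
tcp_rot: [180.0, -0.0, 80.9]
ft_force: [0.5, 0.4, -0.5]
finger_gap: 27.3
grip_force: 39.4
```

Target TCP z is about 38, so I lower 126 mm in total.

Emit:
{"api": "apply_moves", "payload": {
  "steps": [
    [-1,0,1,5,0,0,0],
    [-1,0,0,15,0,0,0],
    [-1,0,0,20,0,0,0],
    [-1,0,0,20,0,0,0],
    [-1,0,0,20,0,0,0],
    [-1,0,0,15,0,0,0],
    [-1,0,0,5,0,0,0],
    [-1,0,0,0,0,0,0]
  ]
}}

```text
time: 31.05
tool_pos: [486.7, -215.4, 63.1]
tcp_rot: [-179.9, -0.0, 80.9]
ft_force: [-0.4, -0.7, -1.2]
finger_gap: 27.1
grip_force: 39.4
```

Emit:
{"api": "apply_moves", "payload": {
  "steps": [
    [-1,0,0,4,0,0,0],
    [-1,0,0,6,0,0,0],
    [-1,0,0,6,0,0,0],
    [-1,0,0,4,0,0,0],
    [-1,0,0,3,0,0,0],
    [-1,0,0,2,0,0,0],
    [-1,0,0,0,0,0,0],
    [-1,0,0,0,0,0,0]
  ]
}}

```text
time: 31.85
tool_pos: [487.5, -215.9, 39.4]
tcp_rot: [180.0, 0.0, 80.9]
ft_force: [-0.1, -0.7, 0.1]
finger_gap: 27.2
grip_force: 39.4
```

Emit:
{"api": "apply_moves", "payload": {
  "steps": [
    [-1,0,0,1,0,0,0],
    [-1,0,0,0,0,0,0],
    [-0.4,0,0,0,0,0,0],
    [0.2,0,0,0,0,0,0],
    [0.6,0,0,0,0,0,0],
    [1,0,0,0,0,0,0],
    [1,0,0,0,0,0,0],
    [1,0,0,0,0,0,0]
  ]
}}

```text
time: 32.65
tool_pos: [487.4, -215.9, 38.3]
tcp_rot: [180.0, 0.0, 80.9]
ft_force: [1.1, -0.4, -0.6]
finger_gap: 85.3
grip_force: 0.0
```

Emit:
{"api": "apply_moves", "payload": {
  "steps": [
    [1,0,0,-5,0,0,0],
    [1,0,0,-20,0,0,0],
    [1,0,0,-25,0,0,0],
    [1,0,0,-25,0,0,0],
    [1,0,0,-25,0,0,0],
    [1,0,0,-25,0,0,0],
    [1,0,0,-5,0,0,0],
    [1,0,0,0,0,0,0]
  ]
}}

```text
time: 33.45
tool_pos: [488.2, -216.3, 169.6]
tcp_rot: [179.9, 0.1, 80.9]
ft_force: [0.2, 0.3, -0.5]
finger_gap: 85.3
grip_force: 0.0
```

Emit:
{"api": "apply_moves", "payload": {
  "steps": [
    [1,20,-3,0,0,0,0],
    [1,35,-5,0,0,0,0],
    [1,40,-5,0,0,0,0],
    [1,40,-5,0,0,0,0],
    [1,40,-5,0,0,0,0],
    [1,40,-5,0,0,0,0],
    [1,40,-5,0,0,0,0],
    [1,40,-5,0,0,0,0]
  ]
}}

```text
time: 34.25
tool_pos: [495.3, 83.0, 166.3]
tcp_rot: [-179.9, 0.0, 80.9]
ft_force: [0.5, -0.6, -0.2]
finger_gap: 85.8
grip_force: 0.0
```

Emit:
{"api": "apply_moves", "payload": {
  "steps": [
    [1,40,-5,0,0,0,0],
    [1,20,-5,0,0,0,0],
    [1,10,-3,0,0,0,0],
    [1,3,0,0,0,0,-0.2],
    [1,0,0,0,0,0,0],
    [1,0,0,0,0,0,0],
    [1,0,0,0,0,0,0],
    [1,0,0,0,0,0,0]
  ]
}}

```text
time: 35.05
tool_pos: [495.5, 154.8, 168.4]
tcp_rot: [180.0, 0.0, 81.8]
ft_force: [0.2, -0.3, -0.6]
finger_gap: 85.5
grip_force: 0.0
```

Run:
```python
from bench import r
from h import *
s=r.snapshot("scene"); print(r.sense()["tool_pos"])
cv2.imwrite("pics/d4.png",cv2.resize(s["color"][60:270,260:460],(570,599)))
# rack contents check
W=cloud(s); m=(W[...,2]>30)&(W[...,2]<110)&(W[...,1]<-180)&(W[...,1]>-400)&(W[...,0]>420)&(W[...,0]<540)
k,l,st,c=cv2.connectedComponentsWithStats(m.astype(np.uint8))
for i in range(1,k):
    if st[i,4]>15:
        q=W[l==i]; zt=np.percentile(q[:,2],95); t=q[q[:,2]>zt-6]; print(zt.round(0),((t.min(0)+t.max(0))/2).round(0)[:2],np.ptp(t,0).round(0)[:2])
```

```text
[495.4419898  154.92750455 168.39988002]
85.0 [ 477. -284.] [34. 35.]
96.0 [ 488. -215.] [9. 9.]
```

View pics/d4.png

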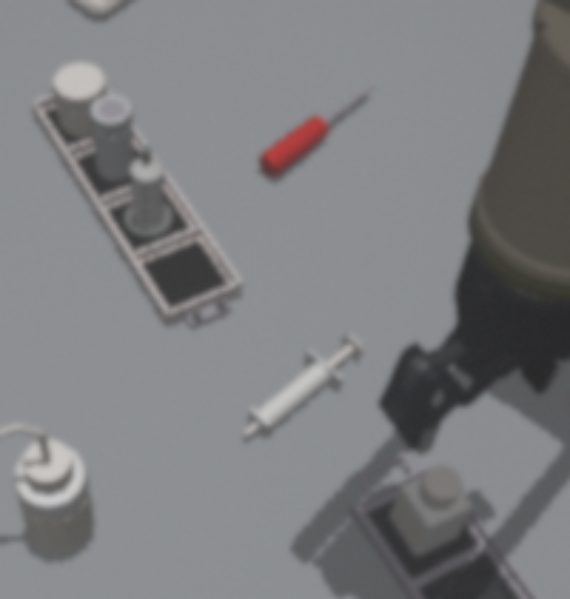

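Jar (80,100), canister (110,140) and cartridge (147,200) stand in place, and the left-end pocket (185,270) is free for the bottle at (435,510).

Emit:
{"api": "apply_moves", "payload": {
  "steps": [
    [1,0,0,10,0,0,0],
    [1,0,0,22,0,0,0],
    [1,0,0,22,0,0,0],
    [1,0,0,22,0,0,0],
    [1,0,0,22,0,0,0],
    [1,0,0,22,0,0,0],
    [1,0,0,16,0,0,0],
    [1,0,0,8,0,0,0]
  ]
}}

```text
time: 35.9
tool_pos: [493.5, 155.1, 21.8]
tcp_rot: [-179.8, 0.1, 81.9]
ft_force: [-1.0, 0.5, 0.6]
finger_gap: 85.2
grip_force: 0.0
```

Emit:
{"api": "apply_moves", "payload": {
  "steps": [
    [1,0,0,0,0,0,0],
    [-1,0,0,0,0,0,0],
    [-1,0,0,0,0,0,0],
    [-1,0,0,0,0,0,0],
    [-1,0,0,0,0,0,0],
    [-1,0,0,0,0,0,0],
    [-1,0,0,0,0,0,0],
    [-1,0,0,0,0,0,0]
  ]
}}

```text
time: 36.7
tool_pos: [496.3, 155.8, 25.5]
tcp_rot: [179.9, -0.0, 81.9]
ft_force: [-0.5, 0.3, 6.7]
finger_gap: 39.9
grip_force: 40.7
```

Emit:
{"api": "apply_moves", "payload": {
  "steps": [
    [-1,0,0,-5,0,0,0],
    [-1,0,0,-10,0,0,0],
    [-1,0,0,-20,0,0,0],
    [-1,0,0,-25,0,0,0],
    [-1,0,0,-25,0,0,0],
    [-1,0,0,-25,0,0,0],
    [-1,0,0,-15,0,0,0],
    [-1,0,0,-5,0,0,0]
  ]
}}

```text
time: 37.5
tool_pos: [496.3, 155.9, 156.7]
tcp_rot: [179.8, -0.1, 81.9]
ft_force: [0.7, -0.1, 0.2]
finger_gap: 39.6
grip_force: 40.1
```

Emit:
{"api": "apply_moves", "payload": {
  "steps": [
    [-1,-15,3,0,0,0,0],
    [-1,-25,4,0,0,0,0],
    [-1,-35,5,0,0,0,0],
    [-1,-35,5,0,0,0,0],
    [-1,-35,5,0,0,0,0],
    [-1,-35,5,0,0,0,0],
    [-1,-35,5,0,0,0,0],
    [-1,-35,5,0,0,0,0]
  ]
}}

```text
time: 38.3
tool_pos: [495.1, -99.1, 152.5]
tcp_rot: [-179.8, -0.0, 81.9]
ft_force: [0.8, -0.5, -1.1]
finger_gap: 40.0
grip_force: 40.1
```

Emit:
{"api": "apply_moves", "payload": {
  "steps": [
    [-1,-25,4,0,0,0,0],
    [-1,-15,3,0,0,0,0.2],
    [-1,-8,1,0,0,0,0],
    [-1,0,0,0,0,0,0],
    [-1,0,0,0,0,0,0],
    [-1,0,0,0,0,0,0],
    [-1,0,0,0,0,0,0],
    [-1,0,0,0,0,0,0]
  ]
}}

```text
time: 39.1
tool_pos: [497.8, -145.1, 154.4]
tcp_rot: [180.0, -0.0, 81.0]
ft_force: [-0.3, -0.0, -0.6]
finger_gap: 39.5
grip_force: 40.1
```

Emit:
{"api": "apply_moves", "payload": {
  "steps": [
    [-1,0,0,5,0,0,0],
    [-1,0,0,15,0,0,0],
    [-1,0,0,20,0,0,0],
    [-1,0,0,20,0,0,0],
    [-1,0,0,20,0,0,0],
    [-1,0,0,15,0,0,0],
    [-1,0,0,5,0,0,0],
    [-1,0,0,0,0,0,0]
  ]
}}

```text
time: 39.9
tool_pos: [496.9, -145.5, 53.1]
tcp_rot: [-179.9, -0.0, 80.9]
ft_force: [-0.7, -0.1, -0.6]
finger_gap: 39.8
grip_force: 40.2
```

Emit:
{"api": "apply_moves", "payload": {
  "steps": [
    [-1,0,0,4,0,0,0],
    [-1,0,0,6,0,0,0],
    [-1,0,0,6,0,0,0],
    [-1,0,0,4,0,0,0],
    [-1,0,0,3,0,0,0],
    [-1,0,0,2,0,0,0],
    [-1,0,0,0,0,0,0],
    [-1,0,0,0,0,0,0]
  ]
}}

```text
time: 40.7
tool_pos: [497.8, -145.8, 29.4]
tcp_rot: [180.0, 0.0, 80.9]
ft_force: [-0.5, 0.1, -1.1]
finger_gap: 39.5
grip_force: 40.2
```

Emit:
{"api": "apply_moves", "payload": {
  "steps": [
    [-1,0,0,1,0,0,0],
    [-1,0,0,0,0,0,0],
    [-0.2,0,0,0,0,0,0],
    [0.2,0,0,0,0,0,0],
    [0.6,0,0,0,0,0,0],
    [1,0,0,0,0,0,0],
    [1,0,0,0,0,0,0],
    [1,0,0,0,0,0,0]
  ]
}}

```text
time: 41.5
tool_pos: [497.7, -145.8, 28.3]
tcp_rot: [180.0, 0.0, 80.9]
ft_force: [-0.5, 0.9, 0.5]
finger_gap: 85.2
grip_force: 0.0
```

Emit:
{"api": "apply_moves", "payload": {
  "steps": [
    [1,0,0,-5,0,0,0],
    [1,0,0,-20,0,0,0],
    [1,0,0,-25,0,0,0],
    [1,0,0,-25,0,0,0],
    [1,0,0,-25,0,0,0],
    [1,0,0,-25,0,0,0],
    [1,0,0,-25,0,0,0],
    [1,0,0,-10,0,0,0]
  ]
}}

```text
time: 42.3
tool_pos: [499.0, -146.3, 191.7]
tcp_rot: [179.7, 0.1, 80.9]
ft_force: [1.0, 0.1, -0.9]
finger_gap: 85.3
grip_force: 0.0
```

Emit:
{"api": "apply_moves", "payload": {
  "steps": [
    [1,20,0,0,0,0,0],
    [1,30,0,0,0,0,0],
    [1,30,0,0,0,0,0],
    [1,30,0,0,0,0,0],
    [1,30,0,0,0,0,0],
    [1,20,0,0,0,0,0],
    [1,10,0,0,0,0,0],
    [1,0,0,0,0,0,0]
  ]
}}

```text
time: 43.1
tool_pos: [524.3, 22.9, 187.8]
tcp_rot: [-180.0, 0.0, 81.0]
ft_force: [0.4, 0.2, 1.1]
finger_gap: 85.3
grip_force: 0.0
```

Run:
```python
from bench import r
from h import *
for n in("scene","top"):
    s=r.snapshot(n)
    if n=="scene": cv2.imwrite("pics/d5.png",cv2.resize(s["color"][60:270,230:430],(570,599)))
    W=cloud(s); m=(W[...,2]>30)&(W[...,2]<110)&(W[...,1]<-110)&(W[...,1]>-400)&(W[...,0]>420)&(W[...,0]<540)
    k,l,st,c=cv2.connectedComponentsWithStats(m.astype(np.uint8))
    for i in range(1,k):
        if st[i,4]>15:
            q=W[l==i]; zt=np.percentile(q[:,2],95); t=q[q[:,2]>zt-6]; print(n,zt.round(0),((t.min(0)+t.max(0))/2).round(0)[:2],np.ptp(t,0).round(0)[:2])
```

```text
scene 85.0 [ 478. -253.] [40. 99.]
scene 87.0 [ 498. -146.] [26. 28.]
top 88.0 [ 497. -147.] [27. 25.]
top 96.0 [ 486. -217.] [6. 6.]
top 88.0 [ 476. -286.] [32. 33.]
top 63.0 [ 465. -353.] [47. 47.]
```

View pics/d5.png

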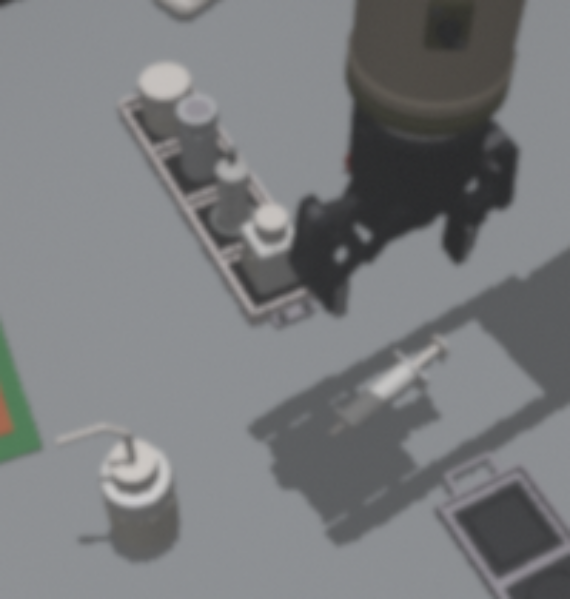

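All four stand upright, within about 3 mm of their pocket centres: jar (165,100), canister (198,140), cartridge (232,200), square bottle (270,250). The wash bottle is standing and the gripper is clear.

```bash
python3 -c "
from bench import r
print(r.hand_in())"
```

```text
the job is handed in; nothing more can be done
None
```

All four containers stand upright in the rack in reverse order (jar at the right end, then canister, cartridge and square bottle), each within about 3 mm of its pocket centre by the last camera check; the wash bottle is untouched and the job is handed in, with no verdict returned.

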